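# Pull the projector's dust filter and show it over the plate

## Robot

A 6-joint arm with a two-finger parallel gripper is mounted at the origin on the work surface. World frame = base frame: x ahead of the robot, y to its left, z up, the work surface at z = 0. Lengths are in m, angles in rad, forces in N, time in s.
With the tool pointing down it reaches from about 0.25 to 0.775 m from the base axis. Payload 8.9 kg.
Tool frame: the origin (TCP) lies on the centre line of the jaws, within the pads' length; the fingertips stand 22 mm ahead of it and the grasp point (between the pads) lies 3 mm ahead of it; z points along the fingers, y is the line along which they close (so a half turn about z gives the same grasp; the last joint's range is limited). The gripper opens to 85 mm and grips with 20 to 120 N. Pads are 22 mm wide; open, the fingers measure 114 mm over their backs; the gripper's body (76 mm by 85 mm) begins 54 mm behind the grasp point. The pads swing forward as they close: fully open they stand 13 mm farther back than shut.
Start: joints at [1.074, 0.291, -0.153, 1.127, 0, 1.431], TCP at [0.184, 0.492, 0.23] pointing down, gripper open.
Joint ranges: [-2.52, 2.52], [-0.91, 1.74], [-1.3, 1.37], [-1.96, 2.02], [-1.52, 1.47], [-3.14, 3.14]. Speed limits (rad/s): [2.22, 2.22, 2.79, 3.14, 3.14, 3.14].

## Interface

Orientations are given as a unit quaternion [x, y, z, w].
In Python, from cell import env, vision, order, recognise, cut_out gives the robot as it stands. The module is installed in compiled form; this text tells all that it offers.
- The arm moves only by the tool move_arm, never from a script. Its argument "plan" is text: rows parted by semicolons, each of 7 numbers parted by spaces: the shift along the tool's x, y, z in cm, then the turn, a rotation vector about the tool's x, y, z in rad, then the gripper command: -1 is fully open, 1 is shut, values between are in proportion. A call has 1 to 8 rows; each row is the pose to reach, as a shift and turn from the pose commanded when the call began, along the tool's axes at that moment; what a row does not reach only later rows make up. A row lasts 1/10 s, in which the tool goes at most 50 mm and 8.59 degrees, less where a joint would pass 70% of its speed; a pose out of reach is approached as far as the arm can. A call with a gripper value outside its range is refused whole. The fingers move at their own pace and stop on an object; "squeeze" is the grip in N (left out, the last holds). Time passes only in rows, so rows that repeat a pose let the fingers close. It gives the time, the measured TCP pose, the force, the opening and the grip force at its end, in the units of the state.
- env.observe(): the state, without advancing time (a new reading comes with each control period).
- vision.grab_frame(name): name is "side" or "top" or "wrist"; returns a dict with "image" (400x640x3 uint8, red, green, blue), "range_z" (400x640 float32, m along the optical axis (not along the pixel's ray), 0 where there is no reading), "K" (3x3 intrinsics, pixels), "R" (3x3) and "t" (3): a world point X has camera coordinates R X + t. Camera axes: x right, y down, z forward; pixel columns grow to the right and rows downward; lengths in m; the calibration is good to about 2 mm. A picture is of the moment at which its call begins.
- order.finish_job(): hands the job in; it is judged then, once.
Trained networks look in the newest picture that a camera, given by its name, has taken for a name from the list of things; names that differ only in an ending like _2 or _b are one class to them, and where a whole thing is asked for, a point or a joint stands for the part that bears it (a point fixed in the world has none). Each returns a list of dicts, best first, with "conf" (0 to 1); they miss things now and then, are a little off and sometimes report something else, mostly with a low value. They report only what shows in the picture. A call takes as long as a camera call. They do not tell look-alikes from the thing itself.
- recognise(camera, label): "uv" ([column, row] in pixels, amid what is visible of it).
- cut_out(camera, label): "pixels" (400x640 bool, what is visible of it) and "uv" ([column, row] in pixels, amid what is visible of it).
The state is a dict: "time": time; "joints": joint angles; "qd": joint speeds; "effort": joint torques, N m; "position": TCP position; "tcp_rot": TCP orientation; "force": force on the tool from outside, world axes, zero at the start; "wrist_torque": the same for the moment, N m; "opening": opening from 0.0 (shut) to 1.0 (fully open); "finger_force": force on a finger pad.
Only numpy, scipy, OpenCV 4.12 (cv2) and the standard library are available. Lean on these libraries where they do the work, as an engineer would, in place of code of your own. Each camera call takes 0.05 s, during which the arm holds its last target. There are 200 camera calls.

## Task

The projector on the painting table is running hot. Lift the grey cover flap on top of it right up until it stands open, draw the dust filter underneath straight up out of its slot by its orange tab, and finish still gripping the filter, held upright and steady over the middle of the empty white plate, about a hand's breadth above it. Leave the flap open, and do not push the plate, jar, marker or metal stencil about; do not put the filter down or let go at the end.

Things in the scene. Friction and masses are not known exactly. Their poses are not given: they have to be found in the camera images.
- projector: white projector, a box 250 (x) by 280 (y) by 94 high, fixed to the table. Origin: centre of its underside; its x axis points to the lens side (away from the robot, yaw within 0.3 rad), z up. Its rear half (negative x) has an open well under the flap: x -108 to 0, y -65 to 65, with a grey floor 50 above the table. A slot for the filter, 13 (x) by 95 (y), centred on x = -58, y = 0, goes down from that floor to 6 above the table
- flap (a joint): hinge of the grey cover flap (135 by 134 by 6 mm, 70 g) that covers the well, in rad: 0 shut, grows as the rear edge rises, 1.57 standing straight up, stop at 1.9. Starts between 0 and 0.25. Stiff hinge (0.12 N m friction): it stays at whatever angle it is left
- flap_hinge (a point): middle of the flap's hinge line, at x = 10, y = 0, z = 94.5 in the projector's frame; the hinge line runs along the projector's y axis, the flap lies to -x of it when shut. Its own axes turn with the flap
- flap_tab (a point): grip point on the blue pull tab, a tongue in the flap's plane that sticks out 40 mm beyond its rear edge, 14 wide (along the projector's y) and 10 thick. This point lies on its centreline 28 beyond the flap's edge (12 from the tab's free end), 163 mm from the hinge line; when shut the tab overhangs the projector's rear face, with free space below and beside it. Pinched by its 14 mm sides it turns between the fingers as the flap rises
- filter: dust filter cassette, a loose black framed plate 10 thick (x) by 90 wide (y) by 55 tall with grey pleats, 50 to 100 g, with an orange tab above it 36 wide (y), 10 thick (x), 29 tall (84 tall over all, flush faces). Origin: centre of its bottom edge; z up. Stands upright in the slot, its bottom 6 above the table and its axes parallel to the projector's; 44 mm of it is below the well's floor, with 1.5 mm of play each side in thickness. The tab's top is 4 mm under the shut flap
- filter_tab (a point): point on the orange tab's centreline, 71 mm above the filter's bottom edge, 13 below the tab's top; fingers may close along the filter's x on its 10 mm thickness, with about 40 mm of free well on either side
- plate: empty white round plate, 180 across, 18 high, loose on the table. Origin: centre of its underside
- jar: closed jar of blue paint, 60 across, 80 high, loose. Origin: centre of its underside. Leave alone
- marker: red square marker with black cap, 145 by 22 by 22 lying along its x, loose. Origin: underside, 5 mm from the middle. Leave alone
- stencil: flat metal stencil, 130 by 100 by 4, loose. Origin: centre of its underside. Leave alone
Not all that is in view belongs to the job. Of the things that look like the plate, the larger one is meant.

How it is judged:
On the way, in this order (a step that is already met when the one before it is completed fails the run):
1. the flap is lifted until it stands open, more than 1.3 rad, with the filter still in its slot (value of joint flap above 1.3 rad and z of filter in the frame of projector below 0.03 m), for 0.2 s.
2. the fingers hold the filter, drawn clear out of its slot (z of filter in the frame of projector above 0.06 m and contact force between the fingers and filter above 1 N), for 0.2 s.
At the end, for the whole second after the job is handed in: the fingers grip the filter (over 1 N) and nothing else carries it; its bottom edge is 50 to 200 mm above the plate's underside and its middle within 45 mm of the plate's centre seen from above; it is upright, tab up, within 15 degrees, and still; the flap still stands open (over 1.2 rad) (contact force between the fingers and filter above 1 N and contact force between filter and projector below 0.2 N and contact force between filter and plate below 0.2 N and horizontal distance between filter and plate below 0.045 m and z of filter in the frame of plate between 0.05 and 0.2 m and angle between filter's own z axis and vertical below 0.26 rad and z of filter_tab in the frame of plate above 0.1 m and linear speed of filter below 0.03 m/s and angular speed of filter below 0.3 rad/s and value of joint flap above 1.2 rad); the arm keeps its last pose, push and grip.
It fails at once if the plate is moved more than 30 mm (distance of plate from where it was at the start of the episode above 0.03 m).
It fails at once if the jar is moved more than 30 mm (distance of jar from where it was at the start of the episode above 0.03 m).
It fails at once if the marker is moved more than 30 mm (distance of marker from where it was at the start of the episode above 0.03 m).
It fails at once if the stencil is moved more than 30 mm (distance of stencil from where it was at the start of the episode above 0.03 m).
It also fails if it takes over 54 s, if anything falls off the work surface, if the arm or the gripper's body presses on something with over 40 N, if the wrist force passes 120 N, or if a joint passes its speed limit or range.

## Working session

There is one attempt and no reset: what is moved stays moved. The work goes in short steps, Python scripts to look and compute and a tool call to move; the robot and the scene stay as the last step left them, time stands still between calls to the robot, and variables do not carry over. Pictures are saved under pics/ and viewed, at most 10 in all, crops included, and the job is handed in when it is done.

Besides the shell and the picture viewer there is one more tool, called after "Call:" as name(argument=value, ...) on one line, values as JSON. move_arm: Moves the arm, as the interface text tells. Its arguments: {"type":"object","properties":{"plan":{"type":"string"},"squeeze":{"type":"number"}},"required":["plan"]}

```bash
mkdir -p pics; cat > h.py <<'E'
from cell import env, vision, order, recognise, cut_out
import numpy as np, cv2
from scipy.spatial.transform import Rotation as Rn
np.set_printoptions(precision=4,suppress=True)
def cloud(f):
    z=f["range_z"];v,u=np.indices(z.shape);K=f["K"]
    c=np.stack([(u-K[0,2])/K[0,0]*z,(v-K[1,2])/K[1,1]*z,z],-1)
    return (c-f["t"])@f["R"]
def save(n,im,s=1):
    cv2.imwrite("pics/"+n,cv2.resize(im[...,::-1].copy(),None,fx=s,fy=s))
def togo(target):
    s=env.observe();return Rn.from_quat(s["tcp_rot"]).inv().apply(np.array(target)-s["position"])*100
E
python3 - <<'E'
from h import *
s=env.observe();print({k:np.array(v) for k,v in s.items()})
F={n:vision.grab_frame(n) for n in("top","side")}
save("a.png",np.vstack([F["top"]["image"],F["side"]["image"]]),0.74)
for n,f in F.items():
    P=cloud(f)
    for l in["projector","flap","flap_tab","plate","jar","marker","stencil","filter"]:
        for r in cut_out(n,l)[:3]:
            m=r["pixels"]&(f["range_z"]>0);print(n,l,round(r["conf"],2),np.array(r["uv"]),np.median(P[m],0),P[m].min(0),P[m].max(0))
E
```

```text
{'time': array(0.), 'joints': array([ 1.0737,  0.2913, -0.1541,  1.1267, -0.    ,  1.4315]), 'qd': array([-0.0001,  0.0003, -0.001 ,  0.0008, -0.0012,  0.0002]), 'effort': array([ -0.0023, -53.7145,  33.1366,   0.0161,  -0.0004,   0.    ]), 'position': array([0.1836, 0.4914, 0.2296]), 'tcp_rot': array([ 0.1779,  0.984 , -0.0006, -0.0002]), 'force': array([ 0.1761, -0.8933,  0.0754]), 'wrist_torque': array([-0.0129,  0.0651,  0.005 ]), 'finger_force': array(0.), 'opening': array(0.9994)}
top flap 0.95 [259.4 194.6] [0.5793 0.1976 0.105 ] [ 0.4767  0.1225 -0.0031] [0.6642 0.2769 0.1181]
top flap_tab 0.84 [252.2 191.7] [0.581  0.1955 0.1051] [0.4796 0.1225 0.0751] [0.6618 0.2747 0.1181]
top plate 0.74 [338.8 108. ] [ 0.8572 -0.0425  0.007 ] [ 0.7963 -0.0995 -0.0046] [0.9173 0.015  0.0191]
top plate 0.66 [391.3 180.3] [ 0.638  -0.2118  0.0103] [ 0.5469 -0.2975 -0.0059] [ 0.7279 -0.1221  0.0247]
top plate 0.3 [253.5 192. ] [0.5803 0.1959 0.1051] [0.4796 0.1252 0.0023] [0.6642 0.2725 0.1181]
top jar 0.7 [230.5 281.7] [0.3215 0.267  0.0779] [ 0.292   0.244  -0.0032] [0.3481 0.3178 0.087 ]
t
[... 547 characters left out ...]
.5] [0.3224 0.2883 0.0799] [0.2852 0.2499 0.0017] [0.3484 0.3045 0.0858]
side flap_tab 0.56 [301.4 268. ] [0.5795 0.2029 0.1075] [0.4769 0.1019 0.0023] [0.6655 0.2755 0.1186]
side plate 0.97 [320.  159.9] [ 0.6383 -0.2168  0.0135] [ 0.5493 -0.3015  0.0036] [ 0.7276 -0.1215  0.0247]
side plate 0.58 [221.4 189.7] [ 0.8601 -0.043   0.0096] [ 0.7988 -0.0977  0.0023] [0.9132 0.0189 0.0181]
side jar 0.78 [425.2 338.8] [0.3224 0.2871 0.0793] [ 0.2761  0.2051 -0.0003] [0.3484 0.3045 0.0858]
side marker 0.85 [401.5 238.6] [0.3827 0.0247 0.0243] [ 0.3715 -0.0661 -0.0001] [0.3933 0.0755 0.0283]
side stencil 0.95 [418.8 168.1] [ 0.3524 -0.2645  0.0068] [ 0.2838 -0.3396 -0.0003] [ 0.404  -0.193   0.0112]
```

View pics/a.png

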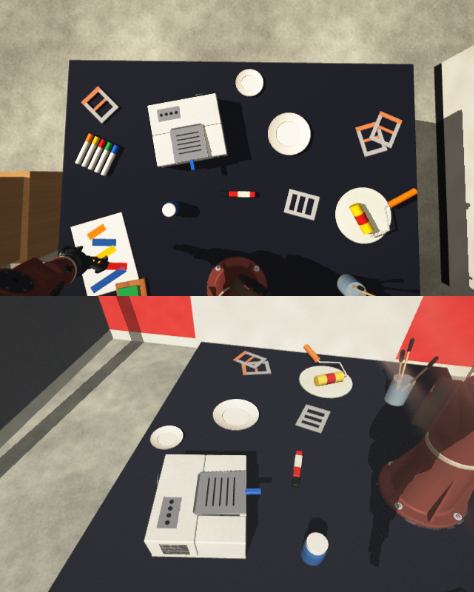

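```bash
python3 - <<'E'
from h import *
for n in("top","side"):
    f=vision.grab_frame(n);P=cloud(f);im=cv2.cvtColor(f["image"],cv2.COLOR_RGB2HSV)
    ok=f["range_z"]>0
    # blue tab
    b=(im[...,0]>95)&(im[...,0]<130)&(im[...,1]>110)&ok&(P[...,0]>.42)&(P[...,0]<.6)&(P[...,1]>0.05)&(P[...,1]<.35)&(P[...,2]>.06)
    print(n,"blue",b.sum(),P[b].mean(0),P[b].min(0),P[b].max(0))
    # projector yaw: white top
    w=ok&(P[...,2]>.085)&(P[...,2]<.104)&(P[...,0]>.45)&(P[...,1]>0)&(P[...,1]<.4)
    r=cv2.minAreaRect(P[w][:,:2].astype(np.float32)*1000);print("proj",r)
    c=cut_out(n,"flap")[0]["pixels"]&ok&(P[...,2]>.085)
    p=P[c];A=np.c_[p[:,:2],np.ones(len(p))];k=np.linalg.lstsq(A,p[:,2],rcond=None)[0];print("flap plane",k,cv2.minAreaRect(p[:,:2].astype(np.float32)*1000))
    u=np.argwhere(b).mean(0).astype(int) if b.sum() else np.array([195,255])
    y,x=u;save(f"crop_{n}.png",f["image"][max(0,y-70):y+70,max(0,x-90):x+130],3)
E
```

```text
top blue 74 [0.4964 0.1806 0.111 ] [0.4768 0.1706 0.0766] [0.5171 0.1964 0.1187]
proj ((639.9301147460938, 210.29566955566406), (258.39532470703125, 280.5085144042969), 11.318683624267578)
flap plane [-0.0617 -0.0132  0.1435] ((565.8276977539062, 195.1357421875), (176.76849365234375, 134.3021697998047), 10.960233688354492)
side blue 166 [0.4966 0.1833 0.1132] [0.4764 0.1714 0.1042] [0.5174 0.1929 0.1178]
proj ((641.9630126953125, 210.6183319091797), (256.2767028808594, 281.4212341308594), 11.7084379196167)
flap plane [-0.0604 -0.0165  0.1458] ((565.6148681640625, 194.58531188964844), (178.52455139160156, 136.05055236816406), 11.864554405212402)
```

The top view (a.png) is drawn at 0.74 scale. The blue flap tab is at about (192,165), with the projector behind it. There are three plate-like things:
- **Small saucer:** (249,82), too small.
- **Plate with a roller on it:** (372,215), not empty.
- **Large empty plate:** (290,133), the one meant, at world (0.638,-0.212).

Other blue things are the jar at (170,210) and paper strips near (100,240). I'll check the tab in a close crop.

View pics/crop_side.png

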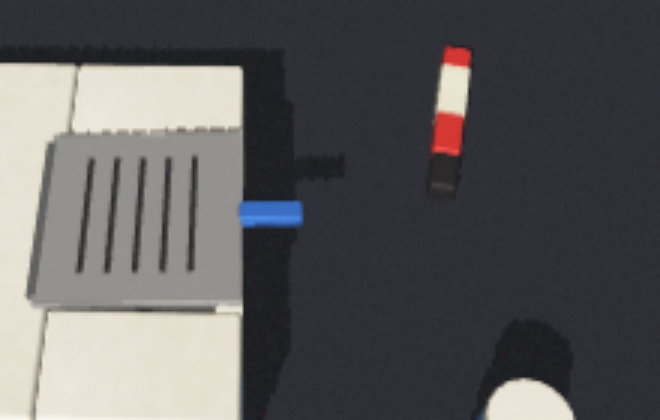

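```bash
cat >> h.py <<'E'
YAW=0.2; HINGE=np.array([.6515,.2124,.0945]); C=np.array([np.cos(YAW),np.sin(YAW),0])
def goal(p,yaw_y):
    "shift (cm) and turn to TCP at p, tool straight down, tool y at world angle yaw_y"
    s=env.observe();R0=Rn.from_quat(s["tcp_rot"]);y=np.array([np.cos(yaw_y),np.sin(yaw_y),0]);z=np.array([0,0,-1.])
    R1=Rn.from_matrix(np.c_[np.cross(y,z),y,z]);return togo(p),(R0.inv()*R1).as_rotvec()
def tab(a): return HINGE-.163*np.cos(a)*C+[0,0,.163*np.sin(a)]
E
python3 - <<'E'
from h import *
for a in(.06,.4,.8,1.2,1.65):print(a,tab(a))
p=tab(.07);print(goal(p+[0,0,.09],YAW+np.pi/2))
E
```

```text
0.06 [0.492  0.1801 0.1043]
0.4 [0.5044 0.1826 0.158 ]
0.8 [0.5402 0.1898 0.2114]
1.2 [0.5936 0.2007 0.2464]
1.65 [0.6641 0.215  0.257 ]
(array([-39.7922, -18.3973,   3.4305]), array([ 0.    , -0.    , -0.5578]))
```

The crop shows the blue tab at (270,213) sticking out from the slotted grey flap's rear edge, so it's the right one. Nothing is near it.

Call:
move_arm(plan="-5 -2.3 0 0 0 -0.1 -1;-10 -4.6 0 0 0 -0.2 -1;-15 -7 0 0 0 -0.3 -1;-20 -9.2 0 0 0 -0.4 -1;-25 -11.5 0 0 0 -0.5 -0.2;-30 -14 1 0 0 -0.558 -0.2;-35 -16 2 0 0 -0.558 -0.2;-39.8 -18.4 3.4 0 0 -0.558 -0.2", squeeze=25)

```text
time: 1.9
position: [0.4655, 0.2076, 0.2055]
tcp_rot: [-0.1, 0.995, 0.0, 0.001]
force: [0.2, 0.6, 0.5]
opening: 0.601
finger_force: 0.0
```

Call:
move_arm(plan="0 0 0 0 0 0 -0.2;0 0 0 0 0 0 -0.2")

```text
time: 2.1
position: [0.4641, 0.2082, 0.2049]
tcp_rot: [-0.099, 0.995, 0.0, -0.0]
force: [-1.1, 1.2, -0.5]
opening: 0.604
finger_force: 0.0
```

```bash
python3 - <<'E'
from h import *
s=env.observe();print(s["time"],s["position"],s["joints"],s["opening"])
p=tab(.07);print(goal(p+[0,0,.003],YAW+np.pi/2))
f=vision.grab_frame("wrist");P=cloud(f);im=cv2.cvtColor(f["image"],cv2.COLOR_RGB2HSV)
b=(im[...,0]>95)&(im[...,0]<130)&(im[...,1]>110)&(f["range_z"]>0)&(P[...,2]>.08)&(P[...,2]<.14)&(abs(P[...,0]-.5)<.06)&(abs(P[...,1]-.18)<.06)
print(b.sum(),P[b].mean(0),P[b].min(0),P[b].max(0)); print(cv2.minAreaRect(P[b][:,:2].astype(np.float32)*1000)); save("w1.png",f["image"])
E
```

```text
2.1 [0.4641 0.2082 0.2049] [ 0.2777  0.2768 -0.2413  1.0537  0.0002  0.0803] 0.6040037287864832
(array([-2.2026, -3.3071,  9.5926]), array([ 0.0001, -0.001 , -0.0025]))
985 [0.4943 0.1832 0.1115] [0.4746 0.1726 0.1044] [0.5176 0.1936 0.115 ]
((496.1803894042969, 183.22970581054688), (42.33218002319336, 14.037528038024902), 11.528401374816895)
```

Call:
move_arm(plan="-2 -3.2 2 0 0 0 -0.2;-2 -3.2 6 0 0 0 -0.2;-2 -3.2 9.5 0 0 0 -0.2;-2 -3.2 9.5 0 0 0 -0.2;-2 -3.2 9.5 0 0 0 1;-2 -3.2 9.5 0 0 0 1;-2 -3.2 9.5 0 0 0 1;-2 -3.2 9.5 0 0 0 1", squeeze=25)

```text
time: 2.95
position: [0.4906, 0.1822, 0.1116]
tcp_rot: [-0.1, 0.995, 0.0, 0.001]
force: [-0.2, 1.2, 0.1]
opening: 0.003
finger_force: 0.2
```

```bash
python3 - <<'E'
from h import *
s=env.observe();print(s["time"],s["position"],s["opening"],s["finger_force"],s["force"])
save("s2.png",vision.grab_frame("side")["image"][170:370,180:480],2.5)
for a in np.arange(.2,1.7,.15):print(round(a,2),togo(tab(a)+[-.001,0.001,.003]))
E
```

```text
2.95 [0.4906 0.1822 0.1116] 0.002793488655029747 0.20661860355176032 [-0.1768  1.2381  0.0737]
0.2 [-0.335  -0.1146 -1.8555]
0.35 [-1.0029 -0.1147 -4.2051]
0.5 [-2.0145 -0.115  -6.4286]
0.65 [-3.3469 -0.1153 -8.4759]
0.8 [ -4.9704  -0.1158 -10.301 ]
0.95 [ -6.8483  -0.1165 -11.8631]
1.1 [ -8.9386  -0.1172 -13.127 ]
1.25 [-11.1943  -0.118  -14.0644]
1.4 [-13.5648  -0.1189 -14.6541]
1.55 [-15.9967  -0.1198 -14.883 ]
```

Opening 0: the fingers missed the tab. Looking at why.

View pics/s2.png

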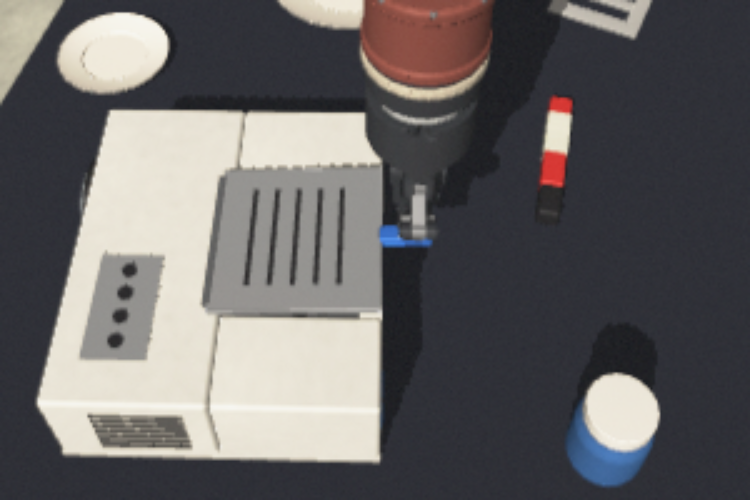

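```bash
python3 - <<'E'
from h import *
f=vision.grab_frame("wrist");save("w2.png",f["image"])
for n in("side",):
    f=vision.grab_frame(n);P=cloud(f);im=cv2.cvtColor(f["image"],cv2.COLOR_RGB2HSV)
    b=(im[...,0]>95)&(im[...,0]<130)&(im[...,1]>110)&(f["range_z"]>0)&(P[...,2]>.03)&(P[...,2]<.14)&(abs(P[...,0]-.5)<.06)&(abs(P[...,1]-.18)<.06)
    print(n,b.sum(),P[b].mean(0),P[b].min(0),P[b].max(0))
E
```

```text
side 84 [0.5032 0.1857 0.111 ] [0.4764 0.1768 0.1035] [0.5175 0.191  0.1156]
```

View pics/w2.png

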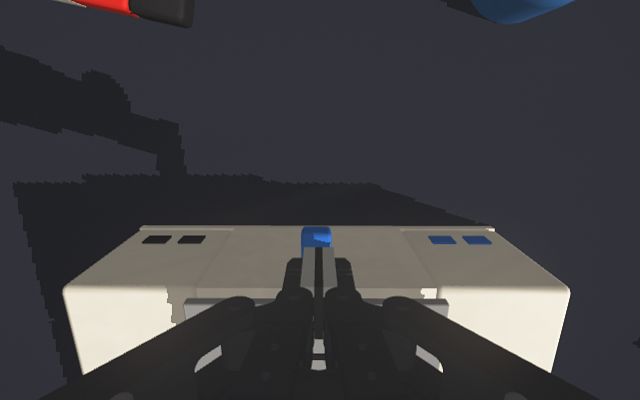

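The side crop shows the fingertip ending at the tab, at about (415,235). The wrist view shows shut fingers covering the tab's centre, at about (318,250), with the tab itself undisturbed. I'll get the fingertip height from depth.

```bash
python3 - <<'E'
from h import *
f=vision.grab_frame("wrist");P=cloud(f)
for r in(235,243,250,256,265,280,300,320):print(r,[P[r,c] for c in(309,318,328)])
f=vision.grab_frame("side");P=cloud(f)
q=P[(abs(P[...,0]-.49)<.03)&(abs(P[...,1]-.182)<.03)&(P[...,2]<.17)&(P[...,2]>.03)&(f["range_z"]>0)]
for lo in np.arange(.08,.17,.008):
    k=q[(q[:,2]>=lo)&(q[:,2]<lo+.008)]
    if len(k):print(round(lo,3),len(k),k.min(0),k.max(0))
print(env.observe())
E
```

```text
235 [array([0.4777, 0.176 , 0.1119]), array([0.4769, 0.18  , 0.1119]), array([0.4765, 0.1846, 0.1107])]
243 [array([0.4817, 0.1768, 0.1115]), array([0.4804, 0.1808, 0.1126]), array([0.4801, 0.1854, 0.1114])]
250 [array([0.4813, 0.177 , 0.1198]), array([0.4806, 0.1808, 0.1198]), array([0.4796, 0.185 , 0.1201])]
256 [array([0.4814, 0.1771, 0.1255]), array([0.4808, 0.1808, 0.1251]), array([0.4797, 0.1849, 0.1258])]
265 [array([0.4808, 0.1772, 0.1345]), array([0.4805, 0.1808, 0.1338]), array([0.4794, 0.1846, 0.1344])]
280 [array([0.4814, 0.1776, 0.145 ]), array([0.4806, 0.1808, 0.1452]), array([0.48  , 0.1844, 0.145 ])]
300 [array([0.4811, 0.1779, 0.1582]), array([0.4864, 0.182 , 0.1489]), array([0.4794, 0.1839, 0.1589])]
320 [array([0.4825, 0.1784, 0.1665]), array([0.4946, 0.1837, 0.1489]), array([0.4818, 0.1842, 0.1659])]
0.104 93 [0.4764 0.1694 0.1052] [0.5199 0.2115 0.1119]
0.112 41 [0.4842 0.1767 0.112 ] [0.518  0.2087 0.1159]
0.152 2 [0.4979 0.1954 0.1587] [0.4994 0.1972 0.1599]
0.16 23 [0.4776 0.1904 0.1606] [0.5027 0.209  0.1676]
0.168 9 [0.4797 0.1913 0.1681] [0.4996 0.2011 0.1698]
{'time': 3.2, 'joints': array([ 0.2154,  0.3859, -0.3525,  0.832 ,  0.    ,  0.0153]), 'qd': array([-0.0024,  0.0033, -0.0029,  0.0002, -0.0012, -0.0006]), 'effort': array([  0.03  , -55.7578,  28.6151,   0.1458,  -0.0258,  -0.0002]), 'position': array([0.4899, 0.1818, 0.1105]), 'tcp_rot': array([-0.0999,  0.995 ,  0.    ,  0.0002]), 'force': array([ 0.1995,  0.5114, -0.2667]), 'wrist_torque': array([ 0.0607, -0.0486, -0.0575]), 'finger_force': 0.20414514583535492, 'opening': -0.0031454034827253312}
```

```bash
python3 - <<'E'
from h import *
a=vision.grab_frame("wrist")["image"][215:315,260:380]; b=vision.grab_frame("side")["image"][215:315,290:410]
save("z.png",np.hstack([cv2.resize(a,None,fx=3.3,fy=4,interpolation=0),cv2.resize(b,None,fx=3.3,fy=4,interpolation=0)]))
E
```

```text
(no output)
```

View pics/z.png

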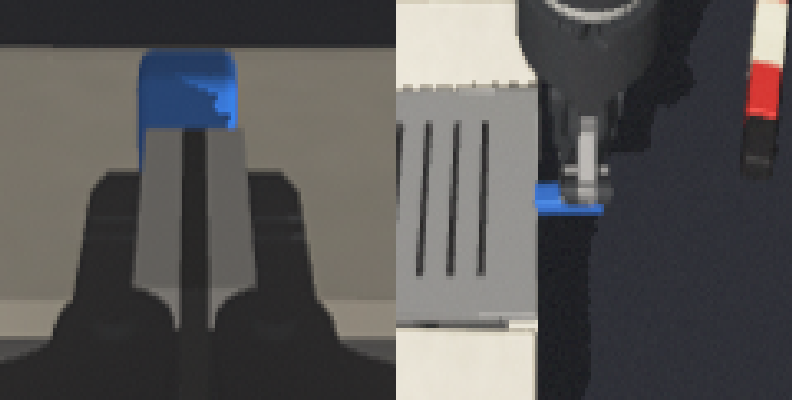

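The zoom shows the fingers shut just on top of the tab, at left-panel pixel (195,130), so their real reach is shorter than I assumed. There's free space below the tab, so I'll reopen, go about 18 mm lower and close again.

Call:
move_arm(plan="0 0 0 0 0 0 -0.2;0 0 0 0 0 0 -0.2;0 0 0 0 0 0 -0.2;0 0 0 0 0 0 -0.2;0.2 0 1.8 0 0 0 -0.2;0.2 0 1.8 0 0 0 -0.2")

```text
time: 3.9
position: [0.4863, 0.1811, 0.0908]
tcp_rot: [-0.1, 0.995, -0.0, -0.002]
force: [0.3, 0.5, 0.0]
opening: 0.602
finger_force: 0.0
```

Call:
move_arm(plan="0 0 0 0 0 0 1;0 0 0 0 0 0 1;0 0 0 0 0 0 1;0 0 0 0 0 0 1;0 0 0 0 0 0 1", squeeze=25)

```text
time: 4.4
position: [0.4884, 0.1807, 0.0927]
tcp_rot: [-0.1, 0.995, -0.001, 0.001]
force: [0.6, -5.6, 0.5]
opening: 0.155
finger_force: 28.9
```

Gripped: the opening corresponds to 13 mm. Now I'll lift along the arc.

Call:
move_arm(plan="-0.3 0 -2 0 0 0 1;-0.7 0 -3.6 0 0 0 1;-1.25 0 -5.15 0 0 0 1;-1.95 0 -6.6 0 0 0 1;-2.8 0 -8 0 0 0 1;-3.8 0 -9.3 0 0 0 1;-4.9 0 -10.5 0 0 0 1;-4.9 0 -10.5 0 0 0 1")

```text
time: 5.2
position: [0.5377, 0.1906, 0.1987]
tcp_rot: [-0.1, 0.995, -0.001, 0.001]
force: [1.5, -5.6, -0.9]
opening: 0.157
finger_force: 28.8
```

```bash
python3 - <<'E'
from h import *
s=env.observe();print(s["time"],s["position"],s["opening"],s["finger_force"],s["force"])
f=vision.grab_frame("side");save("s3.png",f["image"][130:350,200:460],2.5)
P=cloud(f);im=cv2.cvtColor(f["image"],cv2.COLOR_RGB2HSV)
for n,m in[("flap",(im[...,1]<40))]:
    q=(P-HINGE);x=q@C;y=q@np.array([-np.sin(YAW),np.cos(YAW),0]);m=m&(f["range_z"]>0)&(x>-.13)&(x<-.01)&(abs(y)<.065)&(q[...,2]>.015)
    k=np.polyfit(x[m],q[...,2][m],1);print(m.sum(),k,np.arctan(-k[0]))
E
```

```text
5.2 [0.5377 0.1906 0.1987] 0.15662716310405114 28.76863181591034 [ 1.4959 -5.5945 -0.8991]
5220 [-3.7168 -0.0939] 1.3079719718026128
```

View pics/s3.png

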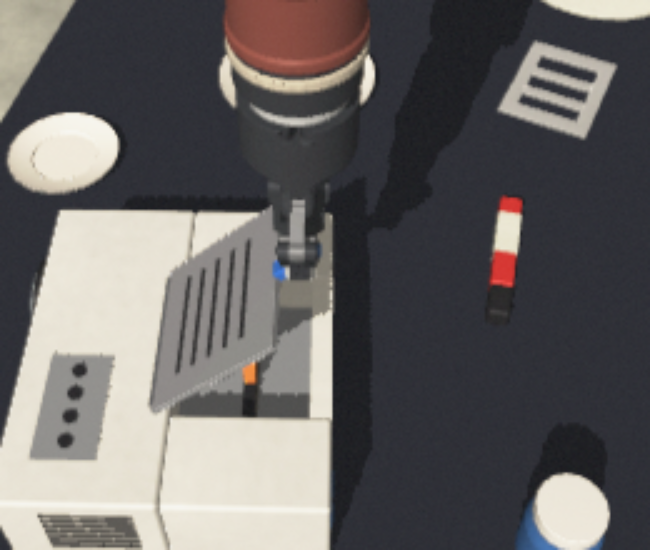

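The flap is partly up at about 0.8 rad, with the tab held at about (285,270). The orange filter tab shows in the well at (250,375). Continuing the arc.

Call:
move_arm(plan="-1.25 0 -1.1 0 0 0 1;-2.55 0 -2.05 0 0 0 1;-3.95 0 -2.85 0 0 0 1;-5.45 0 -3.5 0 0 0 1;-7 0 -4 0 0 0 1;-8.6 0 -4.4 0 0 0 1;-10.2 0 -4.6 0 0 0 1;-11.8 0 -4.6 0 0 0 1")

```text
time: 6.05
position: [0.6518, 0.2135, 0.2437]
tcp_rot: [-0.1, 0.995, -0.001, -0.0]
force: [-1.6, -5.9, 2.2]
opening: 0.157
finger_force: 28.4
```

Call:
move_arm(plan="0 0 0 0 0 0 1;-0.8 0 0 0 0 0 1;-0.8 0 0 0 0 0 1;-0.8 0 0 0 0 0 1")

```text
time: 6.45
position: [0.6595, 0.2151, 0.2433]
tcp_rot: [-0.1, 0.995, -0.001, -0.0]
force: [0.3, -6.1, 0.5]
opening: 0.153
finger_force: 28.1
```

```bash
cat >> h.py <<'E'
def look(name="side"):
    f=vision.grab_frame(name);P=cloud(f);im=cv2.cvtColor(f["image"],cv2.COLOR_RGB2HSV)
    q=P-HINGE;x=q@C;y=q@np.array([-np.sin(YAW),np.cos(YAW),0]);z=q[...,2];ok=f["range_z"]>0
    m=(im[...,1]<60)&ok&(abs(x)<.1)&(abs(y)<.062)&(z>.02)&(z<.125)
    for lo in(.02,.045,.07,.095):
        k=m&(z>lo)&(z<lo+.025);print(name,"flap z",lo,k.sum(),np.median(x[k]) if k.any() else None)
    o=(im[...,0]>4)&(im[...,0]<22)&(im[...,1]>150)&ok&(abs(x+.068)<.04)&(abs(y)<.05)&(abs(z)<.05)
    if o.sum()>5: print(name,"orange",o.sum(),"proj-x",x[o].min()+.01,x[o].max()+.01,"y",y[o].min(),y[o].max(),"ztop",P[o][:,2].max(),P[o].mean(0))
    return f
E
python3 - <<'E'
from h import *
s=env.observe();print(s["time"],s["position"],s["opening"],s["finger_force"],s["force"],s["joints"])
look("side");look("top")
E
```

```text
6.45 [0.6595 0.2151 0.2433] 0.1532361998769341 28.12081128358841 [ 0.349  -6.1319  0.4554] [ 0.2108  0.6308  0.4211  1.3615 -0.0018  0.0114]
side flap z 0.02 141 -0.0035715434624021564
side flap z 0.045 151 -0.003341469381054242
side flap z 0.07 161 -0.003021016502961492
side flap z 0.095 180 -0.0028334096983948943
side orange 121 proj-x -0.06697040928169458 -0.057188748666750146 y -0.0158193442795438 0.01916141481871287 ztop 0.09585479186037647 [0.5791 0.2047 0.0864]
top flap z 0.02 58 -0.004024037746284667
top flap z 0.045 53 -0.003761442476630259
top flap z 0.07 60 -0.003446935166060405
top flap z 0.095 58 -0.0031345240201174967
top orange 58 proj-x -0.06754115240349394 -0.05896499234677275 y -0.01852136443129215 0.021365149835185067 ztop 0.09541604938887788 [0.5788 0.1965 0.0819]
```

The flap stands at about 1.58 rad. Release, rise and swing back over the filter with a quarter turn. The fingers stay shut for a moment so I can measure their true tip height.

Call:
move_arm(plan="0 0 0 0 0 0 -0.2;0 0 0 0 0 0 -0.2;0 0 0 0 0 0 -0.2;0 0 -2 0 0 0 -0.2;0 0 -5 0 0 0 -0.2;0 0 -7.5 0 0 0 -0.2;0 0 -7.5 0 0 0 -0.2")

```text
time: 7.25
position: [0.6605, 0.2168, 0.3222]
tcp_rot: [-0.1, 0.995, 0.0, 0.003]
force: [0.0, 0.0, 1.0]
opening: 0.599
finger_force: 0.0
```

Call:
move_arm(plan="4 0 0 0 0 0 1;7.8 0 0 0 0 0 1;7.8 0 0 0 0 0.4 1;7.8 0 0 0 0 0.6 1;7.8 0 0 0 0 0.8 1;7.8 0 0 0 0 0.9 1;7.8 0 0 0 0 1.05 1;7.8 0 0 0 0 1.2 1")

```text
time: 8.05
position: [0.5826, 0.2009, 0.3177]
tcp_rot: [0.346, 0.938, -0.0, -0.0]
force: [-0.5, -0.1, -0.5]
opening: -0.001
finger_force: 0.0
```

```bash
python3 - <<'E'
from h import *
s=env.observe();print(s["time"],s["position"],s["opening"],s["joints"])
look("side")
f=vision.grab_frame("side");P=cloud(f);ok=f["range_z"]>0
p=s["position"];m=ok&(np.hypot(P[...,0]-p[0],P[...,1]-p[1])<.03)&(P[...,2]>.2)
for lo in np.arange(.2,.4,.01):
    k=m&(P[...,2]>=lo)&(P[...,2]<lo+.01)
    if k.sum():print(round(lo,2),k.sum(),P[k].mean(0))
f=look("wrist");save("w4.png",f["image"])
print(goal(HINGE-.07*C+[0,0,.2],YAW))
E
```

```text
8.05 [0.5826 0.2009 0.3177] -0.0009498576679998349 [0.2133 0.4509 0.3109 1.4313 0.0003 0.9191]
side flap z 0.02 140 -0.003625205907009212
side flap z 0.045 150 -0.00335784959779654
side flap z 0.07 164 -0.0031224338927906404
side flap z 0.095 178 -0.002897080503628981
side orange 122 proj-x -0.06698467910134165 -0.057027343777721264 y -0.01709443555710506 0.019587459698425055 ztop 0.09569602237297281 [0.5791 0.2047 0.0861]
0.32 31 [0.5786 0.2075 0.3272]
0.33 86 [0.5806 0.2073 0.3356]
0.34 84 [0.5821 0.2079 0.3452]
0.35 71 [0.5795 0.2082 0.3545]
0.36 109 [0.5765 0.2073 0.3663]
0.37 236 [0.5815 0.2071 0.3753]
0.38 103 [0.5777 0.2079 0.3855]
0.39 112 [0.5742 0.2114 0.3948]
wrist flap z 0.02 832 -0.0037029175643188052
wrist flap z 0.045 988 -0.0034373070332511272
wrist flap z 0.07 1133 -0.0031876268273306053
wrist flap z 0.095 1416 -0.0029322573247847865
wrist orange 337 proj-x -0.06727267840348433 -0.05724785034899279 y -0.02230468427889807 0.020399053337648965 ztop 0.0923465260478432 [0.5796 0.201  0.0879]
(array([-0.1698, -0.1604,  2.3266]), array([-0.0005, -0.0004,  0.6744]))
```

View pics/w4.png

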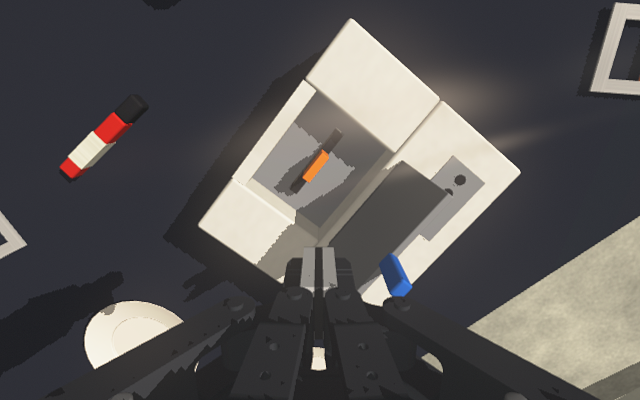

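The wrist view shows the filter's orange tab at (316,165) in the open well, with the flap standing and its blue tab at (396,277). The side camera puts the shut fingertips about level with the reported TCP, roughly 22 mm shorter than stated, so I'll plan heights from that.

Call:
move_arm(plan="0 -0.3 0 0 0 0.15 0;0 -0.3 0 0 0 0.3 0;0 -0.3 0 0 0 0.45 0;0 -0.3 1 0 0 0.6 0;0 -0.3 5 0 0 0.674 0;0 -0.3 10 0 0 0.674 0;0 -0.3 15 0 0 0.674 0;0 -0.3 18 0 0 0.674 0")

```text
time: 9.0
position: [0.5787, 0.198, 0.1343]
tcp_rot: [0.632, 0.775, -0.002, -0.001]
force: [0.0, -0.2, -0.1]
opening: 0.5
finger_force: 0.0
```

Call:
move_arm(plan="0 0 0 0 0 0 0;0 0 0 0 0 0 0")

```text
time: 9.2
position: [0.5811, 0.1985, 0.1389]
tcp_rot: [0.633, 0.774, -0.0, -0.0]
force: [-0.8, 0.0, -0.6]
opening: 0.497
finger_force: 0.0
```

```bash
python3 - <<'E'
from h import *
s=env.observe();print(s["time"],s["position"],s["opening"],s["force"],s["joints"])
f=look("wrist");save("w5.png",f["image"])
look("side")
print(goal(np.array([.5805,.199,.063]),YAW))
E
```

```text
9.2 [0.5811 0.1985 0.1389] 0.49662441686427355 [-0.768   0.0439 -0.5595] [ 0.2101  0.5186 -0.0502  1.002   0.0001  1.5813]
wrist flap z 0.02 4150 -0.002956591751186446
wrist flap z 0.045 7210 -0.0024733069644777457
wrist flap z 0.07 12624 -0.0019205871807346784
wrist flap z 0.095 28005 -0.0015980042957099514
wrist orange 1059 proj-x -0.06717503179544648 -0.057115960500525455 y -0.03289023210375881 0.02049964828639837 ztop 0.09169269878888871 [0.58   0.203  0.0874]
side flap z 0.02 127 -0.0030185682534808827
side flap z 0.045 189 -0.002615055639594474
side flap z 0.07 218 -0.002086567788153722
side flap z 0.095 383 -0.024034945978850013
side orange 121 proj-x -0.06705135901327428 -0.057059128383921374 y -0.016105330430767076 0.018986863048552658 ztop 0.09622510102292778 [0.5791 0.2047 0.0864]
(array([ 0.0588, -0.1897,  7.7451]), array([ 0.0031, -0.0001, -0.0015]))
```

View pics/w5.png

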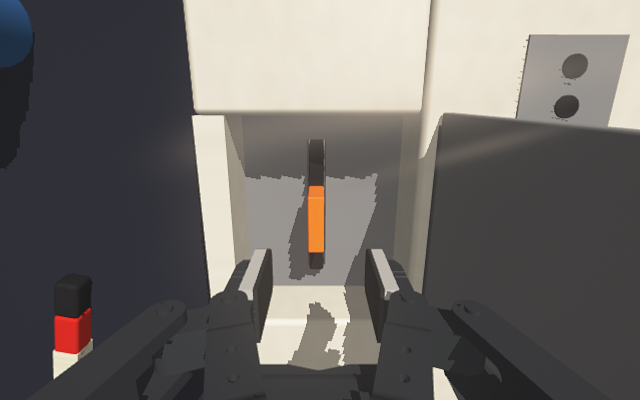

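The orange tab at (316,220) is centred between the open fingers at (258,290) and (382,290). Descending, with a force check on the way.

Call:
move_arm(plan="0.05 -0.1 2.5 0 0 0 0;0.05 -0.1 5 0 0 0 0;0.05 -0.1 6 0 0 0 0;0.05 -0.1 6 0 0 0 0")

```text
time: 9.7
position: [0.5799, 0.1987, 0.0784]
tcp_rot: [0.634, 0.773, -0.0, -0.0]
force: [0.1, -0.0, -0.1]
opening: 0.5
finger_force: 0.0
```

Call:
move_arm(plan="0 0 0.7 0 0 0 0;0 0 1.3 0 0 0 0;0 0 1.3 0 0 0 0")

```text
time: 10.0
position: [0.5798, 0.1987, 0.0651]
tcp_rot: [0.634, 0.773, -0.0, -0.0]
force: [0.7, 0.6, -0.4]
opening: 0.503
finger_force: 0.0
```

Call:
move_arm(plan="0 0 0 0 0 0 1;0 0 0 0 0 0 1;0 0 0 0 0 0 1;0 0 0 0 0 0 1;0 0 0 0 0 0 1", squeeze=30)

```text
time: 10.5
position: [0.5801, 0.1987, 0.0656]
tcp_rot: [0.634, 0.773, 0.0, 0.0]
force: [-0.6, -0.5, 4.2]
opening: 0.112
finger_force: 30.9
```

Gripped at 9.5 mm. Drawing it straight up.

Call:
move_arm(plan="0 0 0 0 0 0 1;0 0 -0.7 0 0 0 1;0 0 -2 0 0 0 1;0 0 -3.5 0 0 0 1;0 0 -5 0 0 0 1;0 0 -6.5 0 0 0 1;0 0 -8 0 0 0 1;0 0 -10 0 0 0 1", squeeze=45)

```text
time: 11.3
position: [0.5795, 0.1986, 0.1663]
tcp_rot: [0.634, 0.773, -0.0, -0.0]
force: [0.9, 0.2, -1.3]
opening: 0.106
finger_force: 46.1
```

Call:
move_arm(plan="0 0 -2.5 0 0 0 1;0 0 -4 0 0 0 1;0 0 -4 0 0 0 1;0 0 -4 0 0 0 1")

```text
time: 11.7
position: [0.5799, 0.1987, 0.2054]
tcp_rot: [0.634, 0.773, 0.0, 0.0]
force: [-0.5, 0.0, -0.8]
opening: 0.106
finger_force: 46.1
```

```bash
python3 - <<'E'
from h import *
s=env.observe();print(s["time"],s["position"],s["opening"],s["finger_force"],s["force"])
f=vision.grab_frame("side");save("s6.png",f["image"][130:350,200:460],2.5)
P=cloud(f)
for r in cut_out("side","filter")[:2]:
    m=r["pixels"]&(f["range_z"]>0);print(r["conf"],r["uv"],P[m].min(0),P[m].max(0))
print(goal(np.array([.638,-.212,.19]),YAW))
E
```

```text
11.7 [0.5799 0.1987 0.2054] 0.10633688634592368 46.12575352191925 [-0.454   0.0095 -0.7677]
0.57 [297.5, 245.4] [0.5678 0.0719 0.0967] [0.625  0.2435 0.2586]
0.57 [261.4, 248.0] [ 0.6352 -0.0012  0.0014] [0.7643 0.2797 0.2733]
(array([-41.4107,  -2.27  ,   1.4342]), array([-0.0016,  0.    , -0.003 ]))
```

View pics/s6.png

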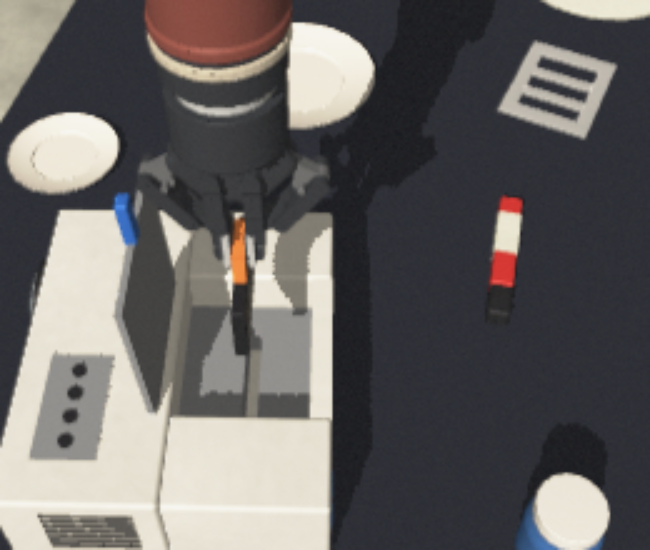

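The filter is clear of the slot and upright in the fingers at (240,280), with the flap standing open. Carrying it over to the plate.

Call:
move_arm(plan="-2 0 0 0 0 0 1;-5 0 0 0 0 0 1;-8.5 0 0 0 0 0 1;-12 0 0 0 0 0 1;-15.5 0 0 0 0 0 1;-19 -0.5 0 0 0 0 1;-22.5 -1 0 0 0 0 1;-26 -1.5 0 0 0 0 1")

```text
time: 12.6
position: [0.6154, -0.0605, 0.2041]
tcp_rot: [0.634, 0.773, -0.0, -0.001]
force: [1.7, 0.6, -0.8]
opening: 0.105
finger_force: 46.1
```

Call:
move_arm(plan="-3.5 -0.2 0 0 0 0 1;-7 -0.4 0 0 0 0 1;-10.5 -0.6 0.5 0 0 0 1;-13 -0.8 1.5 0 0 0 1;-15 -0.8 2.5 0 0 0 1;-15.4 -0.8 3.5 0 0 0 1;-15.4 -0.8 4 0 0 0 1;-15.4 -0.8 4 0 0 0 1")

```text
time: 13.4
position: [0.6377, -0.2104, 0.164]
tcp_rot: [0.634, 0.774, -0.0, -0.001]
force: [-0.3, 0.3, -0.6]
opening: 0.11
finger_force: 46.1
```

```bash
python3 - <<'E'
from h import *
s=env.observe();print(s["time"],s["position"],s["opening"],s["finger_force"],s["force"],np.abs(s["qd"]).max())
f=look("side");P=cloud(f);save("s7.png",f["image"][60:360,160:480],2)
im=cv2.cvtColor(f["image"],cv2.COLOR_RGB2HSV)
p=s["position"];ok=(f["range_z"]>0)&(np.hypot(P[...,0]-p[0],P[...,1]-p[1])<.07)
o=ok&(im[...,0]>4)&(im[...,0]<22)&(im[...,1]>150)&(P[...,2]>.08);print("orange",o.sum(),P[o].min(0),P[o].max(0))
d=ok&(im[...,2]<90)&(P[...,2]>.05)&(P[...,2]<.16);print("black",d.sum(),P[d].min(0),P[d].max(0),P[d].mean(0))
for r in cut_out("side","plate")[:2]:
    m=r["pixels"]&(f["range_z"]>0);print("plate",r["conf"],P[m].min(0),P[m].max(0))
print(goal(np.array([.638,-.212,.166]),YAW))
E
```

```text
13.4 [ 0.6377 -0.2104  0.164 ] 0.11012049522501516 46.08040630817413 [-0.2756  0.2905 -0.5644] 0.02119668712642549
side flap z 0.02 163 -0.0025545499986702777
side flap z 0.045 176 -0.0014235515399897826
side flap z 0.07 192 -0.00034824517880395077
side flap z 0.095 202 0.0008106854790133804
orange 67 [ 0.6317 -0.2251  0.1606] [ 0.6463 -0.1899  0.1936]
black 74 [ 0.6262 -0.2171  0.1107] [ 0.6352 -0.1645  0.1597] [ 0.6305 -0.1757  0.138 ]
plate 0.64 [ 0.7981 -0.099   0.0024] [0.9143 0.0175 0.0179]
plate 0.58 [ 0.3665 -0.0744 -0.0009] [0.3948 0.0758 0.0291]
(array([-0.1358, -0.0678, -0.0559]), array([-0.    , -0.0003, -0.0017]))
```

View pics/s7.png

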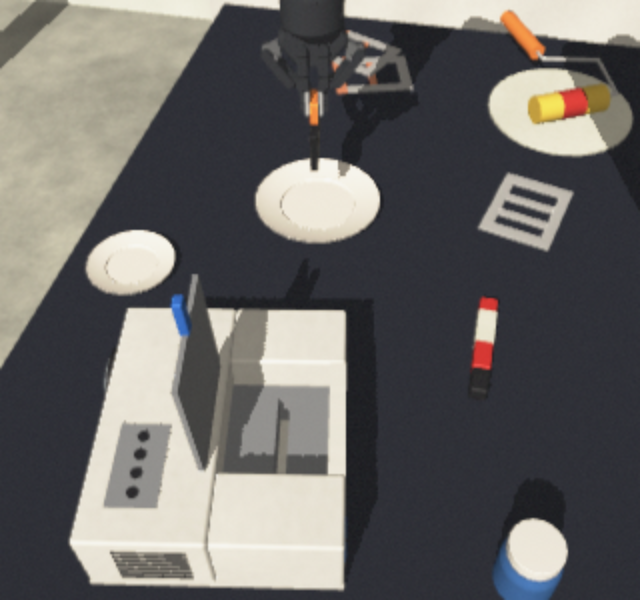

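The filter hangs upright at (314,130), about 0.1 m over the empty plate's centre, and the flap stands open. I'll let it settle, then hand in.

Call:
move_arm(plan="0 0 0 0 0 0 1;0 0 0 0 0 0 1;0 0 0 0 0 0 1;0 0 0 0 0 0 1;0 0 0 0 0 0 1")

```text
time: 14.0
position: [0.6384, -0.2117, 0.1653]
tcp_rot: [0.634, 0.773, 0.0, 0.0]
force: [-0.1, -0.2, -0.8]
opening: 0.105
finger_force: 46.1
```

```bash
python3 -c "
from h import *
print(env.observe()['position'],order.finish_job())"
```

```text
the job is handed in; nothing more can be done
[ 0.6384 -0.2117  0.1653] None
```

I handed the job in at about 14 s: the flap stands open at about 1.57 rad, and the filter is out of its slot, gripped at about 46 N and held upright about 0.1 m over the middle of the empty plate; the hand-in call returned no verdict.

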